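# Release and push out the fume extractor's filter slide

### The arm

A 6-joint arm with a two-finger parallel gripper is mounted at the origin on the work surface. World frame = base frame: x ahead of the robot, y to its left, z up, the work surface at z = 0. Lengths are in m, angles in rad, forces in N, time in s.
With the tool pointing down it reaches from about 0.3 to 0.775 m from the base axis. Payload 14.6 kg.
Tool frame: the origin (TCP) lies at the centre of the arm's flange, where the gripper is bolted on; the fingertips stand 199 mm ahead of it and the grasp point (between the pads) lies 180 mm ahead of it; z points along the fingers, y is the line along which they close (so a half turn about z gives the same grasp; the last joint's range is limited). The gripper opens to 94 mm and grips with 3 to 60 N. Pads are 16 mm wide; open, the fingers measure 119 mm over their backs; the gripper's body (75 mm by 177 mm) begins 78 mm behind the grasp point.
Start: joints at [1.083, 0.3, 1.521, -0, 1.321, -0.067], TCP at [0.225, 0.502, 0.405] pointing down, gripper open.
Joint ranges: [-3.03, 3.03], [-0.79, 2.21], [0.23, 2.52], [-1.04, 4.18], [0, 3.07], [-2.55, 2.55]. Speed limits (rad/s): [2.22, 2.22, 2.57, 3.14, 3.14, 3.14].

### API

Orientations are given as a unit quaternion [w, x, y, z].
In Python, from station import r gives the robot as it stands.
- The arm moves only by the shell command python3 -m crank 'ROWS' [OPENING]. ROWS is text: rows parted by semicolons, each of 4 numbers parted by spaces: the shift along the tool's x, y, z each as a share of 40 cm, from -1 to 1, then the turn about the tool's z as a share of 90 degrees, from -1 to 1. In form: x y z twist; .... A call has 1 to 8 rows; each row is the pose to reach, as a shift and turn from the pose commanded when the call began, along the tool's axes at that moment; what a row does not reach only later rows make up. A row lasts 1/10 s, in which the tool goes at most 50 mm and 8.59 degrees, less where a joint would pass 70% of its speed; a pose out of reach is approached as far as the arm can. A call with a number of a shift or a turn outside -1 to 1 is refused whole. A call with a gripper value outside its range is refused whole. OPENING is the closure, from 0 (fully open) to 1 (shut), set as the call begins (- or left out, the last holds). The fingers move at their own pace and stop on an object; the grip force is fixed at half the most. Time passes only in rows, so rows that repeat a pose let the fingers close. It gives the time, the measured TCP pose, the force, the opening and the grip force at its end, in the units of the state.
- r.read_state(): the state, without advancing time (a new reading comes with each control period).
- r.read_camera(name): name is "scene" or "side" or "wrist"; returns a dict with "img" (400x640x3 uint8, red, green, blue), "fov_y" (degrees; the focal length in pixels is half the picture's height over the tangent of half this angle, whatever the lens; pixels are square), "cx", "cy" (the principal point, pixels), "view" (4x4, takes a point from world to camera coordinates). Camera axes: x right, y down, z forward; pixel columns grow to the right and rows downward; lengths in m; the calibration is good to about 2 mm. The wrist camera is an equidistant fisheye: a pixel r from the principal point sees the ray r / f radians off the axis. A picture is of the moment at which its call begins. There is no depth.
- r.hand_in(): hands the job in; it is judged then, once.
Trained networks look in a picture, given as the dict that the camera call returned (one of the last four; its "shot" number tells which), for a name from the list of things; names that differ only in an ending like _2 or _b are one class to them, and where a whole thing is asked for, a point or a joint stands for the part that bears it (a point fixed in the world has none). Each returns a list of dicts, best first, with "score" (0 to 1); they miss things now and then, are a little off and sometimes report something else, mostly with a low value. They report only what shows in the picture. A call takes as long as a camera call. They do not tell look-alikes from the thing itself.
- r.boxes_of(picture, label): "bbox" ([left, top, width, height] in pixels, round what is visible of it).
- r.spot_point(picture, label): "position" ([column, row] in pixels: a listed point, or the origin of a listed thing).
The state is a dict: "clock": time; "q": joint angles; "joint_vel": joint speeds; "effort": joint torques, N m; "eef_pos": TCP position; "tool_rot": TCP orientation; "ft_force": force on the tool from outside, world axes, zero at the start; "moment": the same for the moment, N m; "finger_gap": finger opening in m; "grip_force": force on a finger pad.
Only numpy, scipy, OpenCV 4.12 (cv2) and the standard library are available. Lean on these libraries where they do the work, as an engineer would, in place of code of your own. Each camera call takes 0.05 s, during which the arm holds its last target. There are 200 camera calls.

### The job

Open the fume extractor for a filter change: take the pin tool from the stand, press the release button at the bottom of the little square recess with its pin, and, keeping the button down, push the filter slide all the way out with the pin, then stand the pin tool back in the hole it came from. Touch the extractor only with the tool, be gentle (never push harder than about 30 N), and leave the other things where they are.

Things in the scene. Friction and masses are not known exactly. Their poses are not given: they have to be found in the camera images.
- extractor: Low grey bench fume extractor, a box 170 mm (x) by 200 mm (y), top at 100 mm; fixed to the table, its place and yaw vary. Origin: centre of its underside, z up. Its filter slide lies in the top, between two side rails, and comes out along the extractor's own -y.
- recess (a point): Centre of the mouth of a square recess, 12 x 12 mm, 24 mm deep, straight walls, in the top face (100 mm above the table) of the aluminium filter slide (80 x 140 mm, slotted grille on its front half). Moves with the slide; axes as the extractor's. The black release button fills its bottom, its top 8 to 12 mm below the mouth: this varies and is not measured. No finger fits in.
- button (a joint): Release button: 0 = up, 0.007 (m) = fully down from where it rests. Spring: starts to move at 3 N, fully down at about 7 N, then a hard stop. The slide is free only while the button is well down (up to 5.5 mm are needed; fully down always does). Let up on the way, its catch locks at the next of four notches 10 mm apart.
- filter_slide (a joint): Travel of the filter slide: 0 = fully in, 0.046 (m) = fully out at its hard stop, where the catch springs up again and keeps it out. Friction about 2 N. Locked while the button is up. The recess is part of it: a pin standing in the recess pushes the slide by the recess wall.
- pin_handle (a point): Pin tool, 70 g, upright in the stand. Point: centre of its square wooden handle, 18 x 18 mm, 80 mm long (40 mm above and below), flats facing the point's x and y; z along the tool, up. Below: brass collar 30 mm across, 5 mm thick, resting on the stand, its underside 45 mm below the point; then a steel pin 6 mm across, 52 mm long, tip 97 mm below the point.
- scraper_handle (a point): Scraper, not needed: stands in the other hole of the stand, told from the pin tool by its round, waisted handle with a knob top. Point 45 mm above the stand's top, on its axis; overall 78 mm above the stand.
- stand: Wooden stand 70 x 150 x 60 mm, fixed; place and yaw vary. Two holes, 20 mm across, right through, 40 mm either side of its centre along its own y. The pin tool is in one, the scraper in the other. Origin: centre of its underside.
- flux: Bystander: small white plastic bottle, 40 mm across, 75 mm tall. Origin: on it, at its underside.
- jar: Bystander: small open glass, 52 mm across, 60 mm tall. Origin: on it, at its underside.
- spool: Bystander: metal spool, 54 mm across, 46 mm tall. Origin: on it, at its underside.
- brush: Bystander: flat brush lying on the plywood board. Origin: on it, at its underside.
- screwdriver: Bystander: screwdriver lying on the table. Origin: on it, at its underside.
- glass_piece: Bystander: flat cut glass piece 50 x 35 x 5 mm on the board. Origin: on it, at its underside.
There are look-alikes about, which are no part of the job. What is shaped like the part that bears pin_handle but purple is not meant.

How it is judged:
By the outcome, as a careful person would: the job done as asked, in the order asked, and still so for the second after the job is handed in, with the robot touching nothing.
It also fails if it takes over 54 s, if anything falls off the work surface, if the arm or the gripper's body presses on something with over 40 N, if the wrist force passes 120 N, or if a joint passes its speed limit or range.

## Working session

There is one attempt and no reset: what is moved stays moved. The work goes in short steps, Python scripts to look and compute and a shell command to move; the robot and the scene stay as the last step left them, time stands still between calls to the robot, and variables do not carry over. Pictures are saved under pics/ and viewed, at most 13 in all, crops included, and the job is handed in when it is done.

```bash
ls; mkdir -p pics
cat > h.py <<'E'
from station import r
import numpy as np, cv2
from scipy.spatial.transform import Rotation as R
def ray(p,uv):
    V=np.array(p["view"]);f=200/np.tan(np.radians(p["fov_y"])/2)
    d=np.array([(uv[0]-p["cx"]),(uv[1]-p["cy"])])/f
    if p.get("name")=="wrist":
        t=np.linalg.norm(d);c=np.array([*(d/t*np.sin(t) if t>0 else d),np.cos(t)])
    else: c=np.array([*d,1.]);c/=np.linalg.norm(c)
    return -V[:3,:3].T@V[:3,3],V[:3,:3].T@c
def at_z(p,uv,z):
    o,d=ray(p,uv);return o+d*(z-o[2])/d[2]
def tri(l):
    A=0;b=0
    for p,uv in l:
        o,d=ray(p,uv);P=np.eye(3)-np.outer(d,d);A=A+P;b=b+P@o
    x=np.linalg.solve(A,b);return x,[np.linalg.norm((np.eye(3)-np.outer(ray(p,uv)[1],ray(p,uv)[1]))@(x-ray(p,uv)[0])) for p,uv in l]
def proj(p,X):
    V=np.array(p["view"]);c=V[:3,:3]@X+V[:3,3];f=200/np.tan(np.radians(p["fov_y"])/2)
    if p.get("name")=="wrist":
        n=np.hypot(c[0],c[1]);t=np.arctan2(n,c[2]);return np.array([p["cx"],p["cy"]])+f*t*c[:2]/n
    return np.array([p["cx"],p["cy"]])+f*c[:2]/c[2]
def cam(n):
    p=r.read_camera(n);p["name"]=n;return p
def save(p,fn):cv2.imwrite("pics/"+fn,cv2.cvtColor(p["img"],cv2.COLOR_RGB2BGR))
E
python3 - <<'E'
from h import *
np.set_printoptions(precision=4,suppress=True)
s=r.read_state();print(s)
P=[cam(n) for n in("scene","side","wrist")]
for p in P:
    save(p,p["name"]+"0.png");print(p["name"],p["fov_y"],p["cx"],p["cy"],p["shot"])
    for l in("extractor","recess","pin_handle","scraper_handle","stand"):
        print(l,[(np.round(d["position"],1).tolist(),round(d["score"],2)) for d in r.spot_point(p,l)[:4]])
big=np.vstack([P[0]["img"],P[1]["img"]]);cv2.imwrite("pics/a.png",cv2.cvtColor(cv2.resize(big,None,fx=.75,fy=.75),cv2.COLOR_RGB2BGR))
E
```

```text
pics
{'clock': 0.0, 'q': array([ 1.0834,  0.3005,  1.5216,  0.    ,  1.3207, -0.0666]), 'joint_vel': array([-0.0008,  0.0011,  0.0005,  0.0004, -0.0013, -0.0003]), 'effort': array([  0.0003, -53.182 , -35.2731,   0.0708,   0.0245,  -0.    ]), 'eef_pos': array([0.2247, 0.502 , 0.4041]), 'tool_rot': array([-0.0002,  0.2089,  0.9779, -0.0006]), 'ft_force': array([-0.7447, -0.6215, -0.0197]), 'moment': array([-0.0403, -0.0048, -0.0447]), 'grip_force': 0.0, 'finger_gap': 0.09403026695177255}
scene 42.94015794443689 317.75509282114945 206.1809820902785 1
extractor [([365.2, 272.0], 0.98), ([268.0, 180.4], 0.42)]
recess [([364.8, 247.5], 0.56)]
pin_handle [([302.2, 194.2], 0.86), ([265.5, 180.0], 0.83), ([301.7, 169.7], 0.58)]
scraper_handle [([248.6, 165.0], 0.64)]
stand [([263.1, 199.3], 0.61)]
side 45.662623099349574 316.7838838626772 196.67577907258263 2
extractor [([293.9, 183.4], 0.91)]
recess [([291.1, 158.8], 0.95)]
pin_handle [([328.8, 209.7], 0.77), ([324.1, 230.4], 0.55), ([365.6, 225.8], 0.54)]
scraper_handle [([382.2, 247.1], 0.78)]
stand [([368.5, 267.0], 0.67), ([381.1, 247.3], 0.19)]
wrist 65.70646984690485 315.16460865202026 202.3359866110125 3
extractor []
recess []
pin_handle []
scraper_handle []
stand []
```

Run:
```python
import cv2,numpy as np
a=cv2.imread("pics/scene0.png")[120:320,200:460];b=cv2.imread("pics/side0.png")[110:310,220:480]
cv2.imwrite("pics/b.png",np.hstack([cv2.resize(a,(400,308),interpolation=2),cv2.resize(b,(400,308),interpolation=2)]))
```

```text
(no output)
```

View pics/a.png

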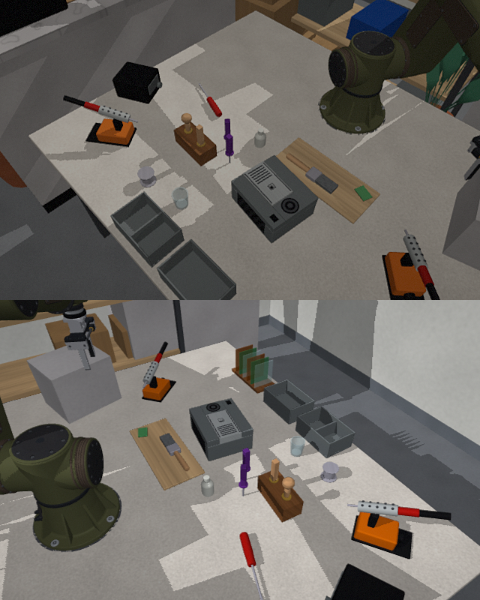

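View pics/b.png

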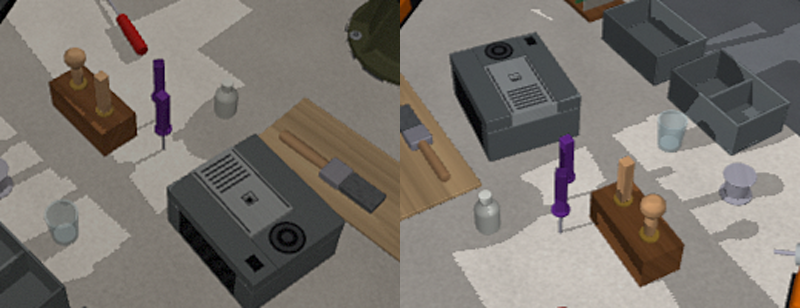

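The pin tool is the tan square handle in the stand: scene (265,180), side (366,226). The purple pieces at scene (302,194)/(302,170) and side (329,210)/(324,230) are look-alikes. The round-knob handle at scene (249,165) is the scraper. The crop confirms all three. The extractor's grille, which marks its -y side, faces the stand.

Run:
```python
from h import *
np.set_printoptions(precision=4,suppress=True)
a=cam("scene");b=cam("side")
pts={"pin":((265.5,180),(365.6,225.8)),"rec":((364.8,247.5),(291.1,158.8)),"scr":((248.6,165),(382.2,247.1)),"purpA":((302.2,194.2),(328.8,209.7)),"purpA2":((302.2,194.2),(324.1,230.4)),"purpB":((301.7,169.7),(328.8,209.7)),"purpB2":((301.7,169.7),(324.1,230.4)),"ext":((365.2,272),(293.9,183.4)),"stand":((263.1,199.3),(368.5,267))}
for k,(u,v) in pts.items(): print(k,*tri([(a,u),(b,v)]))
for l in("flux","jar","spool"):
    A=r.spot_point(a,l)[:2];B=r.spot_point(b,l)[:2]
    for x in A:
        for y in B: print(l,x["score"],y["score"],*tri([(a,x["position"]),(b,y["position"])]))
w=cam("wrist");V=np.array(w["view"]);s=r.read_state()
Rt=R.from_quat(s["tool_rot"],scalar_first=True).as_matrix();print("tool axes",Rt)
print("wrist cam in tool",Rt.T@(-V[:3,:3].T@V[:3,3]-s["eef_pos"]),Rt.T@V[:3,:3].T)
```

```text
pin [ 0.5601 -0.2356  0.105 ] [np.float64(0.00015943974302691884), np.float64(0.00015943974302696931)]
rec [0.5336 0.0676 0.1022] [np.float64(0.0005228558655336049), np.float64(0.0005228558655336486)]
scr [ 0.5558 -0.3049  0.1029] [np.float64(0.00021169987243643842), np.float64(0.00021169987243643118)]
purpA [ 0.5215 -0.1433  0.0975] [np.float64(0.0015897364033769963), np.float64(0.0015897364033769096)]
purpA2 [ 0.4976 -0.1659  0.059 ] [np.float64(0.004027049390584672), np.float64(0.004027049390584368)]
purpB [ 0.496  -0.1759  0.1393] [np.float64(0.0020191946624184636), np.float64(0.002019194662418482)]
purpB2 [ 0.4724 -0.1985  0.1045] [np.float64(0.00014619821988036608), np.float64(0.0001461982198802597)]
ext [0.5368 0.0748 0.0089] [np.float64(0.005544197413191914), np.float64(0.0055441974131919015)]
stand [ 0.5526 -0.2685 -0.0044] [np.float64(0.0016118793472274216), np.float64(0.0016118793472274975)]
flux 0.52 0.55 [ 0.3781 -0.1367  0.0028] [np.float64(0.00141001183206441), np.float64(0.0014100118320643517)]
flux 0.44 0.55 [ 0.3401  0.1259 -0.1365] [np.float64(0.16564650197206585), np.float64(0.16564650197206596)]
jar 0.69 0.61 [ 0.7336 -0.1351 -0.0025] [np.float64(0.0042548040477123905), np.float64(0.004254804047712432)]
jar 0.61 0.61 [ 0.5991 -0.2241  0.1443] [np.float64(0.031911221129055464), np.float64(0.031911221129055464)]
spool 0.82 0.63 [ 0.7586 -0.2757 -0.0018] [np.float64(0.006034960490588896), np.float64(0.006034960490588785)]
tool axes [[-0.9128  0.4085 -0.    ]
 [ 0.4085  0.9128 -0.0001]
 [ 0.     -0.0001 -1.    ]]
wrist cam in tool [ 0.0654 -0.001   0.0212] [[ 0.0003 -0.9736 -0.2283]
 [ 1.      0.0003 -0.0002]
 [ 0.0002 -0.2283  0.9736]]
```

```bash
python3 -m crank '-.75 -.66 0 0;-.75 -.66 0 0;-.75 -.66 0 0;-.75 -.66 0 0;-.75 -.66 0 0;-.75 -.66 0 0;-.75 -.66 0 0;-.75 -.66 0 0' && python3 -m crank '-.76 -.67 0 .77;-.76 -.67 0 .77;-.76 -.67 0 .77;-.76 -.67 0 .77;-.76 -.67 0 .77;-.76 -.67 0 .77;-.76 -.67 0 .77;-.76 -.67 0 .77' 0.4 && python3 -m crank '0 0 0 0;0 0 0 0;0 0 0 0'
python3 - <<'E'
from h import *
p=cam("wrist");save(p,"w1.png")
for l in("extractor","recess","pin_handle","scraper_handle","stand"):
    print(l,[(np.round(d["position"],1).tolist(),round(d["score"],2)) for d in r.spot_point(p,l)[:4]])
print(proj(p,np.array([.5601,-.2356,.105])),r.read_state()["q"])
E
```

```text
clock: 2.15
eef_pos: [0.3909, 0.1365, 0.405]
tool_rot: [0.0, 0.209, 0.978, 0.0]
ft_force: [0.9, 0.6, -0.2]
finger_gap: 0.0937
grip_force: 0.0
clock: 2.95
eef_pos: [0.5569, -0.2276, 0.4046]
tool_rot: [0.0, 0.727, 0.687, 0.0]
ft_force: [-0.5, 0.3, 0.9]
finger_gap: 0.0565
grip_force: 0.0
clock: 3.25
eef_pos: [0.5563, -0.2246, 0.4047]
tool_rot: [-0.0, 0.724, 0.69, 0.0]
ft_force: [-0.7, -0.7, -0.3]
finger_gap: 0.0565
grip_force: 0.0
extractor []
recess []
pin_handle [([321.6, 217.3], 0.88), ([225.8, 178.4], 0.78), ([263.1, 120.1], 0.57)]
scraper_handle [([312.7, 284.0], 0.73)]
stand [([315.3, 220.1], 0.81)]
[319.8860983  212.93533702] [-4.45115234e-01  4.12009866e-01  1.36910786e+00 -3.44464877e-05
  1.35993584e+00 -3.96213310e-01]
```

View pics/w1.png

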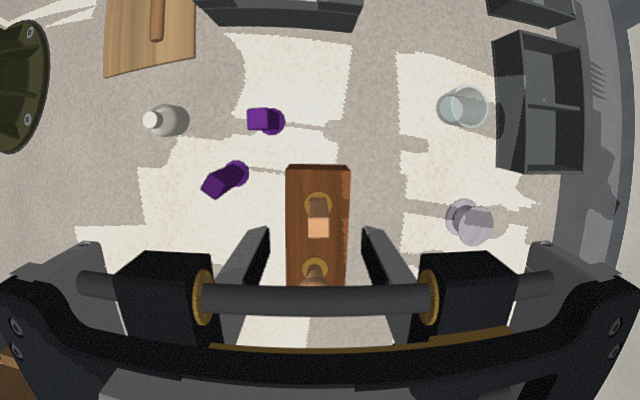

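The wrist view shows the pin tool's square top at (318,228) and its collar at (317,204), both between the fingers. The scraper is at (313,272). The stand is square to the image, and the two purple tools at (265,120) and (226,180) are clear of it.

Run:
```python
from h import *
np.set_printoptions(precision=4,suppress=True)
p=cam("wrist");s=r.read_state();Rt=R.from_quat(s["tool_rot"],scalar_first=True).as_matrix()
i=p["img"].astype(int)
# top face: light tan patch
m=((i[...,0]>190)&(i[...,0]-i[...,2]>50)).astype(np.uint8);m[:205]=0;m[250:]=0;m[:,:295]=0;m[:,345:]=0
ys,xs=np.nonzero(m);print(len(xs),xs.mean(),ys.mean(),cv2.minAreaRect(np.c_[xs,ys].astype(np.float32)))
for uv,z in(((xs.mean(),ys.mean()),.145),((321.6,217.3),.105),((317.5,204),.065)):
    X=at_z(p,uv,z);print(X,"tool",Rt.T@(X-s["eef_pos"]))
e=[at_z(p,q,.06) for q in((287,166),(286,260),(350,166),(346,260))]
for a,b in((0,1),(2,3)):print(np.degrees(np.arctan2(*(e[a]-e[b])[[1,0]])))
print("tool x yaw",np.degrees(np.arctan2(Rt[1,0],Rt[0,0])))
```

```text
377 317.52519893899205 226.9442970822281 ((317.5, 227.0), (18.0, 19.0), 90.0)
[ 0.5578 -0.2368  0.145 ] tool [-0.0116  0.0019  0.26  ]
[ 0.5618 -0.2404  0.105 ] tool [-0.015  0.006  0.3  ]
[ 0.5584 -0.237   0.065 ] tool [-0.0118  0.0024  0.34  ]
85.27257944253383
86.38626216909448
tool x yaw 87.18102606736225
```

```bash
python3 -m crank '-.03 .005 0 0;-.03 .005 .1 0;-.03 .005 .2 0;-.03 .005 .31 0;-.03 .005 .31 0;-.03 .005 .31 0' && python3 -m crank '0 0 0 0;0 0 0 0;0 0 0 0;0 0 0 0;0 0 0 0;0 0 0 0' 1 && python3 -m crank '0 0 -.05 0;0 0 -.15 0;0 0 -.3 0;0 0 -.35 0;0 0 -.35 0'
python3 - <<'E'
from h import *
p=cam("wrist");save(p,"w2.png");a=cam("scene")
cv2.imwrite("pics/c.png",cv2.cvtColor(np.hstack([p["img"][150:350,200:440],a["img"][60:260,180:420]]),cv2.COLOR_RGB2BGR))
E
```

```text
clock: 4.2
eef_pos: [0.5582, -0.2382, 0.2816]
tool_rot: [-0.0, 0.725, 0.689, -0.0]
ft_force: [-0.2, -0.8, 1.0]
finger_gap: 0.0561
grip_force: 0.0
clock: 4.8
eef_pos: [0.5579, -0.2376, 0.281]
tool_rot: [0.0, 0.725, 0.689, 0.0]
ft_force: [-0.9, -0.1, 1.8]
finger_gap: 0.0181
grip_force: 30.0
clock: 5.3
eef_pos: [0.5578, -0.2375, 0.4255]
tool_rot: [0.003, 0.725, 0.689, 0.001]
ft_force: [0.1, 0.4, -0.3]
finger_gap: 0.0181
grip_force: 30.0
```

View pics/c.png

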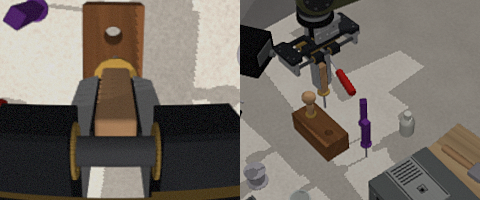

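The tool is held upright in the gripper, and the hole it came from is visible at full-frame pixel (313,183).

```bash
python3 -m crank '0 0 -.12 0;0 0 -.12 0;.125 0 -.12 0;.25 0 -.12 0;.375 0 -.12 0;.5 0 -.12 0;.5 0 -.12 0;.5 0 -.12 0'
python3 - <<'E'
from h import *
np.set_printoptions(precision=4,suppress=True)
P=[cam(n) for n in("wrist","scene","side")]
p=P[0];save(p,"w3.png")
uv=[]
for q in P:
    d=r.spot_point(q,"recess")[:3];print(q["name"],[(x["position"],x["score"]) for x in d])
    for x in d:print(at_z(q,x["position"],.1))
E
```

```text
clock: 6.2
eef_pos: [0.568, -0.037, 0.4672]
tool_rot: [-0.001, 0.724, 0.69, -0.001]
ft_force: [0.5, -0.3, -1.2]
finger_gap: 0.018
grip_force: 30.0
wrist [([285.5, 101.4], 0.84)]
[0.5391 0.0626 0.1   ]
scene [([361.5, 246.1], 0.86)]
[0.5343 0.0593 0.1   ]
side [([291.9, 160.5], 0.88)]
[0.5335 0.0622 0.1   ]
```

View pics/w3.png

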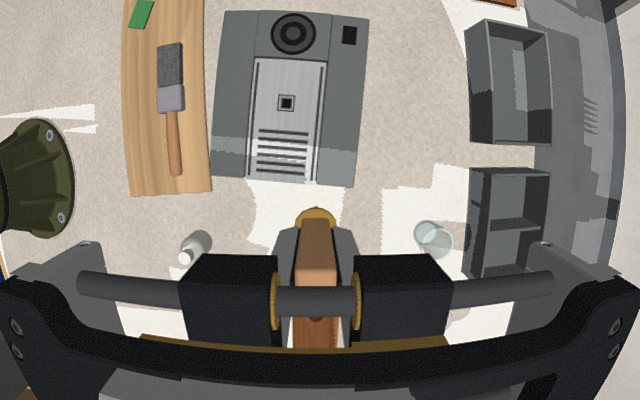

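The recess shows as a dark square at (286,102), below the fan ring. The slide's edges run from (256,58) to (247,180) and from (326,62) to (316,184). The grille, at the front, is nearest the hand.

```bash
python3 - <<'E'
from h import *
np.set_printoptions(precision=4,suppress=True)
p=cam("wrist");s=r.read_state();Rt=R.from_quat(s["tool_rot"],scalar_first=True).as_matrix()
i=p["img"].astype(int).sum(2);c=i[88:118,272:302];
m=(c<170).astype(np.uint8);n,l,st,ce=cv2.connectedComponentsWithStats(m);print([(st[k].tolist(),(ce[k]+[272,88]).tolist()) for k in range(1,n)])
for uv in((286.5,102.5),):print(at_z(p,uv,.1))
e=[at_z(p,q,.1) for q in((256,58),(247,180),(326,62),(316,184),(226,11),(211,175),(368,20),(354,187))]
for k in(0,2,4,6):print(e[k],e[k+1],np.degrees(np.arctan2(*(e[k]-e[k+1])[[1,0]])),np.linalg.norm(e[k]-e[k+1]))
print("front edge",np.degrees(np.arctan2(*(e[7]-e[5])[[1,0]])),"tool x",np.degrees(np.arctan2(Rt[1,0],Rt[0,0])))
for n in("scene","side"):
    q=cam(n);x=r.spot_point(q,"recess")[0]["position"];u,v=np.round(x).astype(int);
    cv2.imwrite(f"pics/rc_{n}.png",cv2.resize(cv2.cvtColor(q["img"][v-25:v+25,u-30:u+30],4),(360,300),interpolation=cv2.INTER_NEAREST));print(n,u,v)
E
python3 -c "
import cv2,numpy as np
cv2.imwrite('pics/d.png',np.hstack([cv2.imread('pics/rc_scene.png'),cv2.imread('pics/rc_side.png')]))"
```

```text
[([9, 9, 9, 10, 72], [285.15277777777777, 101.54166666666667])]
[0.5409 0.0596 0.1   ]
[0.5089 0.1144 0.1   ] [ 0.4897 -0.0252  0.1   ] 82.17092532153467 0.14088215566136528
[0.587  0.1036 0.1   ] [ 0.5688 -0.0343  0.1   ] 82.49337656345455 0.13912562186659883
[0.4745 0.1791 0.1   ] [ 0.4462 -0.0164  0.1   ] 81.77852528139734 0.19756955757615144
[0.6379 0.1545 0.1   ] [ 0.6121 -0.0399  0.1   ] 82.45209761187105 0.1960965946519431
front edge -8.047976505274377 tool x 87.0607314331569
scene 362 244
side 290 157
```

View pics/d.png

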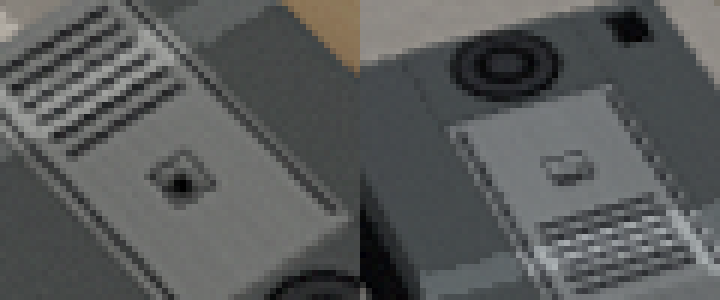

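Run:
```python
from h import *
np.set_printoptions(precision=4,suppress=True)
P=[cam(n) for n in("wrist","scene","side")];uv=[(286,102),(361.8,248.2),(294.2,159.6)]
for p,u in zip(P,uv):print(p["name"],at_z(p,u,.1))
print(tri(list(zip(P,uv))))
# hand-held tip appearance in scene/side: predicted pixel
s=r.read_state();Rt=R.from_quat(s["tool_rot"],scalar_first=True).as_matrix();t=s["eef_pos"]+Rt[:,2]*.273
for p in P:print(p["name"],"tip pred",proj(p,t), [ (d["position"],round(d["score"],2)) for d in r.spot_point(p,"pin_handle")[:3]],proj(p,s["eef_pos"]+Rt[:,2]*.176))
```

```text
wrist [0.5403 0.061  0.1   ]
scene [0.538  0.0635 0.1   ]
side [0.5406 0.0624 0.1   ]
(array([0.5397, 0.0622, 0.1004]), [np.float64(0.0014296189685448766), np.float64(0.0020636566478513716), np.float64(0.0007442163549644972)])
wrist tip pred [315.2074 208.6107] [([318.0, 254.9], 0.69)] [315.1098 253.3023]
scene tip pred [320.4658 203.0763] [([324.0, 174.0], 0.83), ([303.9, 191.8], 0.83), ([302.0, 171.3], 0.52)] [320.9531 172.3118]
side tip pred [323.032  147.4075] [([320.9, 231.3], 0.86), ([327.3, 211.3], 0.69), ([321.5, 111.5], 0.63)] [323.3307 113.3274]
```

```bash
python3 -m crank '.12 -.04 0 -.1;.243 -.083 0 -.2;.243 -.083 0 -.3;.243 -.083 0 -.4;.243 -.083 0 -.5;.243 -.083 0 -.6;.243 -.083 0 -.7;.243 -.083 0 -.75'>/dev/null; python3 -m crank '0 0 0 -.1;0 0 .08 -.195;0 0 .18 -.195;0 0 .18 -.195;0 0 .18 -.195'
python3 - <<'E'
from h import *
np.set_printoptions(precision=4,suppress=True)
P=[cam(n) for n in("wrist","scene","side")]
s=r.read_state();Rt=R.from_quat(s["tool_rot"],scalar_first=True).as_matrix();t=s["eef_pos"]+Rt[:,2]*.273
print("yaw y",np.degrees(np.arctan2(Rt[1,1],Rt[0,1])),"tip",t,s["ft_force"])
C=[]
for p in P:
    x=proj(p,t);y=proj(p,np.array([.54,.062,.1]));print(p["name"],"tip pred",x,"recess pred",y)
    u,v=np.round((x+y)/2).astype(int);v=min(v,360);c=p["img"][v-40:v+40,u-30:u+30];print(u-30,v-40,c.shape);C.append(cv2.resize(c,(264,352),interpolation=cv2.INTER_CUBIC))
cv2.imwrite("pics/e.png",cv2.cvtColor(np.hstack(C),cv2.COLOR_RGB2BGR))
E
```

```text
clock: 8.35
eef_pos: [0.5398, 0.0609, 0.3976]
tool_rot: [-0.0, 0.069, 0.998, -0.0]
ft_force: [0.5, -0.2, -0.2]
finger_gap: 0.018
grip_force: 30.0
yaw y 82.16462219135208 tip [0.5406 0.061  0.1258] [ 0.4722  0.652  -1.398 ]
wrist tip pred [316.672  211.4054] recess pred [317.5736 203.4148]
287 167 (80, 60, 3)
scene tip pred [361.0031 241.5701] recess pred [360.6946 248.3205]
331 205 (80, 60, 3)
side tip pred [294.1205 152.2136] recess pred [294.0699 159.7488]
264 116 (80, 60, 3)
```

View pics/e.png

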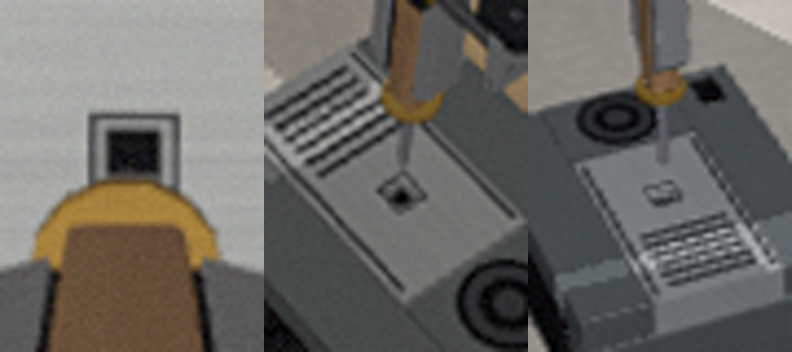

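Wrist crop: the recess's frame is centred at about (317.3,202.8), in line with the pin tool. In scene the tip is at (361.9,243.6) and the recess at (361.6,247.9). In side they are at (294.6,151.9) and (294.0,159.4). I'll work out the tip-to-recess offset from these.

Run:
```python
from h import *
np.set_printoptions(precision=4,suppress=True)
a=cam("scene");b=cam("side");w=cam("wrist")
t=tri([(a,(361.9,243.6)),(b,(294.6,151.9))]);q=tri([(a,(361.6,247.9)),(b,(294.,159.4))])
print(t,q,t[0]-q[0]);print(at_z(w,(317.3,202.8),.1))
for p,u in((a,(361.9,243.6)),(b,(294.6,151.9))):print(at_z(p,u,.1258))
for p,u in((a,(361.6,247.9)),(b,(294,159.4))):print(at_z(p,u,.1))
```

```text
(array([0.5429, 0.0646, 0.1237]), [np.float64(0.0009756243792918836), np.float64(0.0009756243792917632)]) (array([0.5392, 0.0627, 0.1013]), [np.float64(0.0008950116348179925), np.float64(0.0008950116348179254)]) [0.0037 0.0019 0.0225]
[0.5401 0.0618 0.1   ]
[0.5432 0.0659 0.1258]
[0.5423 0.0615 0.1258]
[0.5377 0.0627 0.1   ]
[0.5406 0.0634 0.1   ]
```

```bash
python3 -m crank '.004 0 .05 0;.004 0 .05 0;.004 0 .05 0;.004 0 .05 0'
python3 - <<'E'
from h import *
np.set_printoptions(precision=4,suppress=True)
P=[cam(n) for n in("scene","side")]
s=r.read_state();Rt=R.from_quat(s["tool_rot"],scalar_first=True).as_matrix();t=s["eef_pos"]+Rt[:,2]*.273
print("tip",t,s["ft_force"])
C=[]
for p in P:
    y=proj(p,np.array([.54,.062,.1]));print(p["name"],"tip pred",proj(p,t),"recess pred",y)
    u,v=np.round(y).astype(int);c=p["img"][v-20:v+15,u-20:u+20];C.append(cv2.resize(c,(400,350),interpolation=cv2.INTER_CUBIC));print(u-20,v-20)
cv2.imwrite("pics/f.png",cv2.cvtColor(np.hstack(C),cv2.COLOR_RGB2BGR))
E
```

```text
clock: 9.05
eef_pos: [0.5381, 0.0611, 0.3777]
tool_rot: [0.001, 0.068, 0.998, 0.0]
ft_force: [-0.1, -0.4, -1.4]
finger_gap: 0.0182
grip_force: 30.0
tip [0.5384 0.0611 0.1044] [ 0.4408 -0.328  -0.9116]
scene tip pred [361.0223 246.5333] recess pred [360.6946 248.3205]
341 228
side tip pred [293.6491 158.8251] recess pred [294.0699 159.7488]
274 140
```

View pics/f.png

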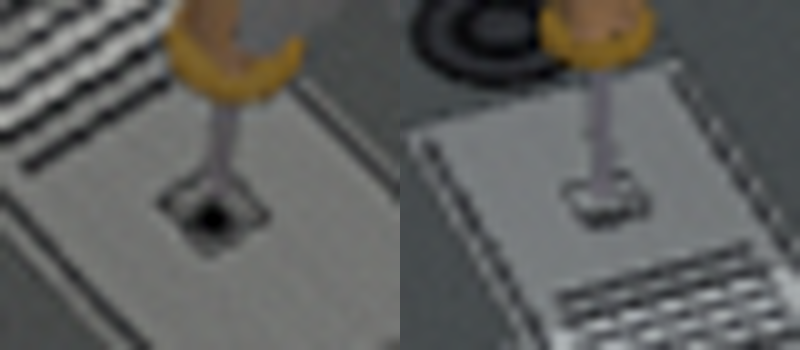

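The tip sits just over the frame centre: scene (213,192) against (213,211), side (600,192) against (606,200), both in crop pixels. That matches the prediction within 1 mm, so I'm going in.

```bash
python3 -m crank '-.003 .001 .01 0;-.003 .001 .02 0;-.003 .001 .025 0;-.003 .001 .025 0;-.003 .001 .025 0'; python3 -m crank '0 0 .01 0;0 0 .02 0;0 0 .02 0;0 0 .02 0'
```

```text
clock: 9.65
eef_pos: [0.5392, 0.0614, 0.3666]
tool_rot: [-0.0, 0.068, 0.998, -0.0]
ft_force: [0.6, 0.5, -0.8]
finger_gap: 0.0182
grip_force: 30.0
clock: 10.05
eef_pos: [0.5393, 0.0613, 0.359]
tool_rot: [0.001, 0.068, 0.998, 0.0]
ft_force: [0.1, 0.1, 4.7]
finger_gap: 0.0177
grip_force: 30.0
```

```bash
python3 -m crank '0 0 .005 0;0 0 .005 0;0 0 .005 0'; python3 -m crank '0 0 .005 0;0 0 .005 0;0 0 .005 0'
```

```text
clock: 10.35
eef_pos: [0.5393, 0.0614, 0.3576]
tool_rot: [0.001, 0.068, 0.998, 0.0]
ft_force: [-1.2, 0.3, 10.8]
finger_gap: 0.0179
grip_force: 30.0
clock: 10.65
eef_pos: [0.5394, 0.0613, 0.357]
tool_rot: [0.002, 0.068, 0.998, 0.0]
ft_force: [-4.8, -1.4, 22.1]
finger_gap: 0.0184
grip_force: 30.0
```

```bash
python3 -m crank '0 0 -.004 0;0 0 -.004 0;0 -.005 -.004 0;0 -.01 -.004 0;0 -.015 -.004 0;0 -.02 -.004 0;0 -.025 -.004 0;0 -.025 -.004 0'
```

```text
clock: 11.45
eef_pos: [0.538, 0.0514, 0.3574]
tool_rot: [0.001, 0.068, 0.998, 0.0]
ft_force: [-0.1, 0.5, 10.4]
finger_gap: 0.018
grip_force: 30.0
```

```bash
python3 -m crank '0 -.008 0 0;0 -.016 0 0;0 -.024 0 0;0 -.032 0 0;0 -.04 0 0;0 -.04 0 0'
python3 - <<'E'
from h import *
C=[]
for n in("scene","side"):
    p=cam(n);u,v=np.round(proj(p,np.array([.535,.035,.1]))).astype(int);C.append(cv2.resize(p["img"][v-35:v+35,u-40:u+40],(400,350),interpolation=cv2.INTER_CUBIC))
cv2.imwrite("pics/g.png",cv2.cvtColor(np.hstack(C),cv2.COLOR_RGB2BGR))
E
```

```text
clock: 12.05
eef_pos: [0.5358, 0.0354, 0.3574]
tool_rot: [0.001, 0.068, 0.998, 0.0]
ft_force: [-1.3, -0.2, 11.7]
finger_gap: 0.018
grip_force: 30.0
```

View pics/g.png

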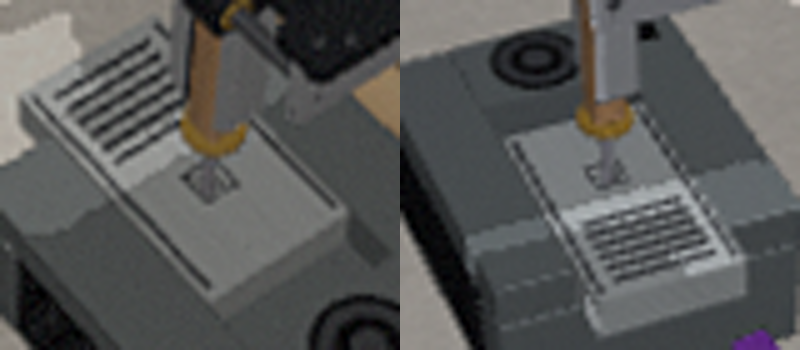

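The slide is coming out with the pin in its recess. It is about halfway.

```bash
python3 -m crank '0 -.01 0 0;0 -.02 0 0;0 -.03 0 0;0 -.04 0 0;0 -.045 0 0;0 -.05 0 0;0 -.05 0 0'; python3 -m crank '0 -.005 0 0;0 -.005 0 0;0 -.005 0 0';python3 -m crank '0 -.005 0 0;0 -.005 0 0;0 -.005 0 0'
```

```text
clock: 12.85
eef_pos: [0.5331, 0.0158, 0.3574]
tool_rot: [0.001, 0.068, 0.998, 0.0]
ft_force: [-0.7, 2.0, 11.2]
finger_gap: 0.0178
grip_force: 30.0
clock: 13.15
eef_pos: [0.5329, 0.0142, 0.3575]
tool_rot: [0.001, 0.068, 0.998, 0.001]
ft_force: [-1.1, 5.5, 10.6]
finger_gap: 0.0177
grip_force: 30.0
clock: 13.45
eef_pos: [0.5327, 0.0131, 0.3575]
tool_rot: [0.001, 0.068, 0.998, 0.002]
ft_force: [1.4, 13.8, 11.3]
finger_gap: 0.0179
grip_force: 30.0
```

```bash
python3 -m crank '0 .006 0 0;0 .006 0 0;0 .006 -.02 0;0 .006 -.04 0;0 .006 -.06 0;0 .006 -.1 0;0 .006 -.1 0;0 .006 -.1 0'
python3 - <<'E'
from h import *
np.set_printoptions(precision=4,suppress=True)
p=cam("wrist");C=[p["img"][110:250,240:400]]
for n in("scene","side"):
    q=cam(n);x=r.spot_point(q,"recess")[0];X=at_z(q,x["position"],.1);print(n,x,X,(X-np.array([.54,.062,.1]))@[.136,.991,0])
    u,v=np.round(proj(q,np.array([.535,.03,.1]))).astype(int);C.append(q["img"][v-70:v+70,u-80:u+80])
cv2.imwrite("pics/i.png",cv2.cvtColor(cv2.resize(np.hstack(C),(800,233),interpolation=2),4))
E
```

```text
clock: 14.25
eef_pos: [0.5326, 0.0141, 0.396]
tool_rot: [-0.0, 0.068, 0.998, -0.0]
ft_force: [-0.2, 0.1, -0.0]
finger_gap: 0.0174
grip_force: 30.0
scene {'position': [348.2, 231.7], 'score': 0.96} [0.5266 0.0114 0.1   ] -0.05194269710236402
side {'position': [298.4, 170.0], 'score': 0.64} [0.5291 0.0195 0.1   ] -0.0436503533478983
```

View pics/i.png

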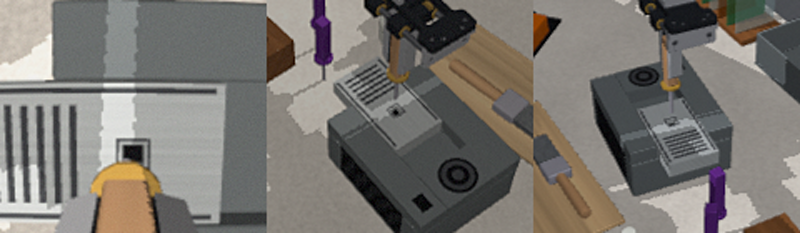

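The slide is fully out: the networks put its travel at about 48 mm, and it hit a firm stop. The pin is clear of the recess, so I'm carrying the tool back over the purple ones.

```bash
python3 -m crank '0 0 -.1 0;0 0 -.17 0;-.02 -.1 -.17 .1;-.05 -.2 -.17 .2;-.07 -.3 -.17 .3;-.1 -.4 -.17 .4;-.12 -.5 -.17 .5;-.148 -.615 -.17 .59' >/dev/null; python3 -m crank '0 0 0 .1;0 0 0 .2;0 0 0 .3;0 0 0 .36;0 0 0 .36;0 0 0 .36'
python3 - <<'E'
from h import *
np.set_printoptions(precision=4,suppress=True)
p=cam("wrist");save(p,"w5.png")
s=r.read_state();Rt=R.from_quat(s["tool_rot"],scalar_first=True).as_matrix()
print("yaw y",np.degrees(np.arctan2(Rt[1,1],Rt[0,1])),"target in tool",Rt.T@(np.array([.558,-.2376,.2816])-s["eef_pos"]))
print("hole pred",proj(p,np.array([.558,-.237,.06])),"tip",proj(p,s["eef_pos"]+Rt[:,2]*.273))
a=p["img"][120:330,200:440]
C=[cv2.resize(a,(320,280),interpolation=2)]
for n in("scene","side"):
    q=cam(n);u,v=np.round(proj(q,np.array([.558,-.237,.13]))).astype(int);C.append(cv2.resize(q["img"][v-56:v+56,u-48:u+48],(240,280),interpolation=2));print(u-48,v-56,"hole",proj(q,np.array([.558,-.237,.06])),"tip",proj(q,s["eef_pos"]+Rt[:,2]*.273))
cv2.imwrite("pics/j.png",cv2.cvtColor(np.hstack(C),4))
E
```

```text
clock: 15.9
eef_pos: [0.558, -0.2376, 0.464]
tool_rot: [-0.0, 0.717, 0.697, -0.0]
ft_force: [-0.9, 0.2, -0.6]
finger_gap: 0.0176
grip_force: 30.0
yaw y -1.5866738556631363 target in tool [-0.0001  0.0001  0.1825]
hole pred [315.3921 182.3505] tip [315.2605 208.8575]
217 116 hole [267.028  191.1448] tip [262.844  154.4414]
318 163 hole [363.8201 239.6593] tip [367.9718 199.3391]
```

View pics/j.png

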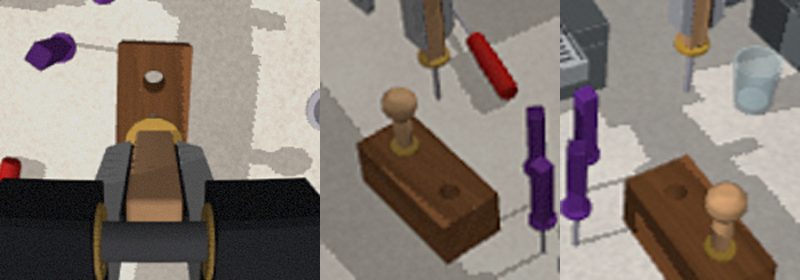

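Run:
```python
from h import *
np.set_printoptions(precision=4,suppress=True)
w=cam("wrist");a=cam("scene");b=cam("side")
for p,u in((w,(314.7,178.5)),(a,(269,192.4)),(b,(364.8,239.4))):print(at_z(p,u,.06))
print("hole",tri([(a,(269,192.4)),(b,(364.8,239.4)),(w,(314.7,178.5))]));print("tip",tri([(a,(263.8,155.2)),(b,(370,199.8))]))
```

```text
[ 0.5574 -0.2321  0.06  ]
[ 0.5572 -0.2304  0.06  ]
[ 0.5604 -0.2375  0.06  ]
hole (array([ 0.5584, -0.2335,  0.0578]), [np.float64(0.00278209678353184), np.float64(0.004177719394414744), np.float64(0.0014132748368704076)])
tip (array([ 0.5594, -0.2376,  0.1893]), [np.float64(0.0032344106024907835), np.float64(0.003234410602491027)])
```

```bash
python3 -m crank '.0075 0 .1 0;.0075 0 .2 0;.0075 0 .29 0;.0075 0 .31 0;.0075 0 .33 0;.0075 0 .36 0;.0075 0 .36 0' && python3 -m crank '0 0 .03 0;0 0 .06 0;0 0 .085 0;0 0 .085 0;0 0 .085 0'
```

```text
clock: 16.9
eef_pos: [0.5581, -0.2346, 0.3199]
tool_rot: [-0.0, 0.718, 0.696, -0.0]
ft_force: [0.7, 0.4, -0.5]
finger_gap: 0.018
grip_force: 30.0
clock: 17.4
eef_pos: [0.5581, -0.2346, 0.2861]
tool_rot: [-0.0, 0.718, 0.696, -0.0]
ft_force: [-0.1, 0.2, -1.8]
finger_gap: 0.018
grip_force: 30.0
```

```bash
python3 -m crank '0 0 .008 0;0 0 .008 0;0 0 .008 0'; python3 -m crank '0 0 .004 0;0 0 .004 0;0 0 .004 0'
```

```text
clock: 17.7
eef_pos: [0.5581, -0.2346, 0.2832]
tool_rot: [0.0, 0.718, 0.696, 0.0]
ft_force: [-1.1, 0.5, -0.8]
finger_gap: 0.0176
grip_force: 30.0
clock: 18.0
eef_pos: [0.5581, -0.2346, 0.2815]
tool_rot: [0.0, 0.718, 0.696, 0.0]
ft_force: [-0.2, -0.1, -1.5]
finger_gap: 0.0178
grip_force: 30.0
```

```bash
python3 -m crank '0 0 .003 0;0 0 .003 0;0 0 .003 0'; python3 -m crank '0 0 .003 0;0 0 .003 0;0 0 .003 0'
```

```text
clock: 18.3
eef_pos: [0.5581, -0.2346, 0.2809]
tool_rot: [0.0, 0.718, 0.696, 0.0]
ft_force: [-2.6, 0.6, 4.6]
finger_gap: 0.018
grip_force: 30.0
clock: 18.6
eef_pos: [0.558, -0.2346, 0.2808]
tool_rot: [0.0, 0.718, 0.696, 0.0]
ft_force: [-8.2, 3.8, 17.1]
finger_gap: 0.018
grip_force: 30.0
```

The collar is seated on the stand. Now I'll ease off, release and rise.

```bash
python3 -m crank '0 0 -.004 0;0 0 -.004 0;0 0 -.004 0' && python3 -m crank '0 0 0 0;0 0 0 0;0 0 0 0;0 0 0 0;0 0 0 0;0 0 0 0' 0.4 && python3 -m crank '0 0 -.05 0;0 0 -.1 0;0 0 -.2 0;0 0 -.3 0;0 0 -.35 0;0 0 -.35 0;0 0 -.35 0'
python3 - <<'E'
from h import *
a=cam("scene");b=cam("side")
C=[cv2.resize(q,(400,333),interpolation=2) for q in(a["img"][110:310,210:450],b["img"][110:310,210:450])]
cv2.imwrite("pics/k.png",cv2.cvtColor(np.hstack(C),4))
E
```

```text
clock: 18.9
eef_pos: [0.5581, -0.2346, 0.2809]
tool_rot: [0.0, 0.718, 0.696, 0.0]
ft_force: [-1.0, 1.4, 5.0]
finger_gap: 0.0177
grip_force: 30.0
clock: 19.5
eef_pos: [0.558, -0.2346, 0.2806]
tool_rot: [0.0, 0.718, 0.696, -0.0]
ft_force: [0.7, -0.8, 0.4]
finger_gap: 0.0563
grip_force: 0.0
clock: 20.2
eef_pos: [0.558, -0.2345, 0.4198]
tool_rot: [-0.0, 0.718, 0.696, -0.0]
ft_force: [-0.0, 1.6, -0.0]
finger_gap: 0.0565
grip_force: 0.0
```

View pics/k.png

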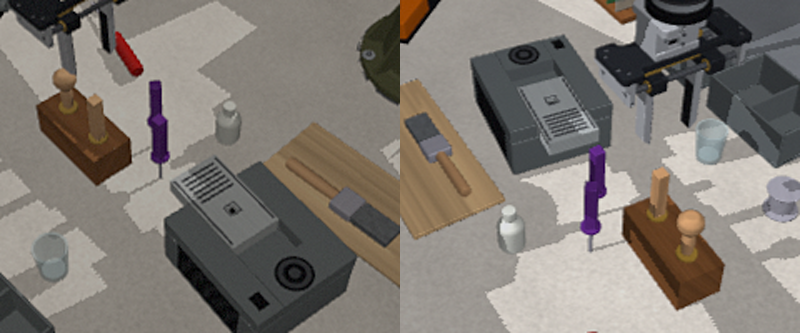

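The pin tool stands upright in its own hole, the slide is out, the other things are where they were, and the gripper is clear.

```bash
python3 -c "from station import r;print(r.hand_in())"
```

```text
the job is handed in; nothing more can be done
None
```

I pressed the button and pushed the filter slide out to its stop with the pin, stood the pin tool back in its hole, and handed the job in at about 20 s; the highest force I read was 22 N.

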